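Set the hold-down screw of a blade-honing slide

ROBOT

A 7-joint arm with a two-finger parallel gripper is mounted at the origin on the work surface. World frame = base frame: x ahead of the robot, y to its left, z up, the work surface at z = 0. Lengths are in m, angles in rad, forces in N, time in s.
With the tool pointing down it reaches from about 0.35 to 0.775 m from the base axis. Payload 3.1 kg.
Tool frame: the origin (TCP) lies between the finger pads; the fingertips stand 14 mm ahead of it and the grasp point (between the pads) lies 5 mm behind it; z points along the fingers, y is the direction in which the jaws open and shut (so a half turn about z gives the same grasp; the last joint's range is limited). The gripper opens to 85 mm and grips with 20 to 120 N. Pads are 22 mm wide; open, the fingers measure 114 mm over their backs; the gripper's body (76 mm by 85 mm) begins 54 mm behind the grasp point. The pads swing forward as they close: fully open they stand 13 mm farther back than shut.
Start: joints at [-1.252, 0.311, 0.014, 1.512, -0.004, 1.319, -0.027], TCP at [0.194, 0.515, 0.245] pointing down, gripper open.
Joint ranges: [-2.7, 2.7], [-0.3, 1.91], [-1.27, 1.3], [0.12, 2.57], [-1.44, 4.58], [0.2, 2.03], [-3.05, 3.05]. Speed limits (rad/s): [2.79, 2.79, 3.14, 3.14, 3.14, 3.14, 3.14].

INTERFACE

Orientations are given as a rotation vector (axis times angle).
In Python, from plant import robot, camera, camera_model, job, spotter gives the robot as it stands.
- The arm moves only by the tool carry_out, never from a script. Its argument "increments" is a list of rows, each a list of 3 entries, a list of its own where there are three numbers: the shift along the tool's x, y, z in m, then the turn, a rotation vector about the tool's x, y, z in degrees, then the opening, from 0 (shut) to 1 (fully open). In form: [[[tx, ty, tz], [ax, ay, az], fingers], ...]. A call has 1 to 5 rows; each row shifts and turns the pose as measured when the row begins, along the tool's axes as they then stand; what a row does not reach is not made up. A row lasts 1/8 s, in which the tool goes at most 62.5 mm and 10.7 degrees, less where a joint would pass 70% of its speed; a pose out of reach is approached as far as the arm can. A call with a gripper value outside its range is refused whole. The fingers move at their own pace and stop on an object; the grip force is fixed at half the most. Time passes only in rows, so rows that do not move let the fingers close. It gives the time, the measured TCP pose, the force and the opening at its end, in the units of the state.
- robot.state(): the state, without advancing time (a new reading comes with each control period).
- camera(name): name is "scene" or "top" or "wrist"; returns (picture, depth): 384x512x3 uint8, red, green, blue; 384x512 float32, m along the optical axis (not along the pixel's ray), 0 where there is no reading.
- camera_model(name): a dict with "vertical_fov" (degrees; the focal length in pixels is half the picture's height over the tangent of half this angle, whatever the lens; pixels are square), "cx", "cy" (the principal point, pixels), "D" ([k1, k2, p1, p2, k3] as OpenCV has them; the pictures are not rectified), "pose" (4x4, takes a point from camera to world coordinates). Camera axes: x right, y down, z forward; pixel columns grow to the right and rows downward; lengths in m; the calibration is good to about 2 mm. A picture is of the moment at which its call begins: read the wrist's pose just before it. camera_model takes no time and is no camera call; for the wrist camera it gives the pose at the moment of the call.
- job.job_done(): hands the job in, once; it reports no verdict.
Trained networks look in the newest picture that a camera, given by its name, has taken for a name from the list of things; names that differ only in an ending like _2 or _b are one class to them, and where a whole thing is asked for, a point or a joint stands for the part that bears it (a point fixed in the world has none). Each returns a list of dicts, best first, with "conf" (0 to 1); they miss things now and then, are a little off and sometimes report something else, mostly with a low value. They report only what shows in the picture. A call takes as long as a camera call.
- spotter.regions_of(camera, target): "region" (384x512 bool, what is visible of it).
- spotter.place_of(camera, target): "position" ([x, y, z] in m, in world coordinates, good to about 4 mm: a listed point, or the origin of a listed thing).
The state is a dict: "clock": time; "joints": joint angles; "qvel": joint speeds; "effort": joint torques, N m; "tcp_pos": TCP position; "ee_rot": TCP orientation; "wrist_force": force on the tool from outside, world axes, zero at the start; "ft_torque": the same for the moment, N m; "grip_width": finger opening in m.
Only numpy, scipy, OpenCV 4.12 (cv2) and the standard library are available. Lean on these libraries where they do the work, as an engineer would, in place of code of your own. Each camera call takes 0.05 s, during which the arm holds its last target. There are 200 camera calls.

TASK

Set up the auger-blade honing slide on the bench: wind its handwheel counterclockwise (seen from above) by the crank until the carriage touches the stop block at the far end of its rails, then turn the brass wing thumbscrew on the bridge clockwise until it seats, and back it off a quarter turn. Leave the carriage against the stop and everything else on the bench where it is, and finish while still gripping the thumbscrew there - do not let go, it is to be held while its lock nut is fitted.

Things in the scene. Friction and masses are not known exactly. Their poses are not given: they have to be found in the camera images.
- slide_rig: Honing slide fixed to the bench; grey base plate 200 (x) by 360 (y) by 14 mm. Origin: centre of underside. y runs along its rails, from handwheel (-y) to the dark steel stop block (+y; face at y = 148 mm, top 60 mm high). A dark steel bridge crosses the rails at y = 75 mm: 34 mm in y, x from -62 to 98 mm, top 76 mm high. Yaw within 0.35 rad of 0.
- carriage_gap (a joint): Gap (m) from the carriage to the stop block: 0 touching, 0.028 to 0.056 at the start. The carriage is an aluminium plate 140 mm long, top 48 mm above the bench, with a toothed rack on its robot side and a steel blade on top; it runs along the rig's y axis under the bridge, geared to the handwheel, 20 mm per rad; 2 N friction.
- handwheel: Level steel three-spoke handwheel on an upright shaft at the rig's (x, y) = (-62, -100) mm; rim radius 50 mm, rim bar 12 mm thick, its top 78 mm above the bench. Origin: on its axis, 58 mm above the bench; z up; turns with the wheel.
- wheel_turn (a joint): Handwheel angle (rad): 0 when the carriage touches the stop, larger when wound back (clockwise from above). Turning counterclockwise lowers it: carriage gap = 0.020 m x angle. Starts at 1.4 to 2.8; stays where left; takes about 0.15 N m (3 N at the crank). The stop ends the turning firmly.
- crank_grip (a point): Grip point of the crank: black upright round knob that spins freely, 20 mm diameter, 80 to 120 mm above the bench, 50 mm from the wheel's axis. The point is on the knob's axis, 102 mm above the bench. At wheel angle w the crank lies, from the wheel axis, at 100 degrees minus w, counterclockwise from the rig's x axis.
- thumbscrew: Brass wing thumbscrew upright on the bridge at the rig's (x, y) = (18, 75) mm: flat wing 46 mm long (its x axis), 12 mm thick (its y axis), from 85 to 119 mm above the bench, over a round collar of 24 mm diameter. Origin: on its axis, 78 mm above the bench; z up; turns with the screw and does not measurably rise or sink.
- screw_turn (a joint): Angle in rad by which the thumbscrew is unscrewed from its seat: 0 seated (a firm stop), growing counterclockwise from above; clockwise tightens. At 0 the wing lies along the rig's x axis. Starts at 1.3 to 2.7; stays where left; about 0.08 N m to turn.
- screw_grip (a point): Gripping point of the thumbscrew: on its axis, in the wing, 107 mm above the bench; turns with it (x along the wing).
- spare_screw: Bystander: loose spare brass thumbscrew lying flat on the bench on the robot's side of the rig, about 60 by 46 by 12 mm. Origin: centre of underside.
- spare_blade: Bystander: loose flat steel blade 44 by 120 by 5 mm on the bench on the robot's side of the rig. Origin: centre of underside.
- spare_nut: Bystander: loose steel round nut, 26 mm across, 9 mm high, lying on the rig's base plate on the robot's side of the rails near the stop. Origin: centre of underside.
- screwdriver: Bystander: loose screwdriver lying on the bench beyond the rig. Origin: about its middle, on the underside.
- oil_bottle: Bystander: white upright oil bottle, 44 mm diameter, 105 mm tall, beyond the rig. Origin: centre of underside.
- screw_jar: Bystander: glass jar with lid, 68 mm diameter, 85 mm tall, to the robot's left of the rig. Origin: centre of underside.
- tape_measure: Bystander: black tape measure 70 by 36 by 64 mm standing to the robot's right of the rig. Origin: centre of underside.

How it is judged:
By the outcome, as a careful person would: the job done as asked, in the order asked, and still so for the second after the job is handed in, while the arm keeps its last pose, push and grip.
It also fails if it takes over 56 s, if anything falls off the work surface, if the arm or the gripper's body presses on something with over 40 N, if the wrist force passes 120 N, or if a joint passes its speed limit or range.

## Working session

There is one attempt and no reset: what is moved stays moved. The work goes in short steps, Python scripts to look and compute and a tool call to move; the robot and the scene stay as the last step left them, time stands still between calls to the robot, and variables do not carry over. Pictures are saved under pics/ and viewed, about 8 in all and at most 12, crops included, and the job is handed in when it is done.

Besides the shell and the picture viewer there is one more tool, called after ">>>" by a JSON object that holds its "op" and its "data", one argument or row to a line. carry_out: Moves the arm, as the interface text tells. Its arguments: {"type":"object","properties":{"increments":{"type":"array","items":{"type":"array"}}},"required":["increments"]}

```bash
ls; mkdir -p pics; cat > h.py <<'E'
import numpy as np, cv2
from scipy.spatial.transform import Rotation as R
from plant import robot, camera, camera_model, job, spotter
np.set_printoptions(precision=4,suppress=True)
def snap(c,fn=None):
    p,d=camera(c)
    if fn: cv2.imwrite('pics/'+fn,p[:,:,::-1])
    return p,d
def world(c,us,vs,ds,m=None):
    m=m or camera_model(c); f=192/np.tan(np.radians(m['vertical_fov']/2))
    K=np.array([[f,0,m['cx']],[0,f,m['cy']],[0,0,1]])
    n=cv2.undistortPoints(np.stack([us,vs],-1).astype(float).reshape(-1,1,2),K,np.array(m['D'],float))[:,0]
    P=np.c_[n*np.ravel(ds)[:,None],np.ravel(ds)]
    T=np.array(m['pose']); return P@T[:3,:3].T+T[:3,3]
def proj(c,P):
    m=camera_model(c); f=192/np.tan(np.radians(m['vertical_fov']/2))
    K=np.array([[f,0,m['cx']],[0,f,m['cy']],[0,0,1]]); T=np.linalg.inv(np.array(m['pose']))
    return cv2.projectPoints(np.atleast_2d(P)@T[:3,:3].T+T[:3,3],np.zeros(3),np.zeros(3),K,np.array(m['D'],float))[0][:,0]
def st():
    s=robot.state(); 
    for k in s: print(k,np.array(s[k]))
    return s
E
python3 - <<'E'
from h import *
st()
for c in('top','scene'):
    snap(c,c+'1.png')
    for t in ['slide_rig','handwheel','crank_grip','thumbscrew','screw_grip','spare_screw','spare_blade','spare_nut','oil_bottle','screw_jar','tape_measure']:
        print(c,t,[(round(o['conf'],2),np.array(o['position'])) for o in spotter.place_of(c,t)[:2]])
E
```

```text
pics
clock 0.0
joints [-1.2517  0.3117  0.014   1.5131 -0.0044  1.3192 -0.0272]
qvel [ 0.0014 -0.0015 -0.0005 -0.0006 -0.      0.0013 -0.0007]
effort [ -0.0001 -37.9912   0.1461 -23.0594   0.0123   0.0132   0.    ]
tcp_pos [0.1939 0.5139 0.2442]
ee_rot [-0.5635 -3.0903  0.0037]
wrist_force [ 0.1985 -0.2098 -0.3546]
ft_torque [-0.0325  0.0308 -0.0269]
grip_width 0.08560845844566424
top slide_rig [(0.9, array([0.5425, 0.0891, 0.0023]))]
top handwheel [(0.84, array([ 0.4687, -0.0029,  0.0626]))]
top crank_grip [(0.76, array([ 0.5108, -0.0216,  0.0993]))]
top thumbscrew [(0.46, array([0.5682, 0.1581, 0.0773]))]
top screw_grip [(0.65, array([0.5645, 0.157 , 0.1107]))]
top spare_screw [(0.48, array([ 0.4042,  0.1931, -0.0002]))]
top spare_blade [(0.61, array([0.3863, 0.006 , 0.0025]))]
top spare_nut [(0.42, array([0.4742, 0.2052, 0.0121]))]
top oil_bottle [(0.75, array([ 0.6993,  0.2485, -0.0009]))]
top screw_jar [(0.85, array([ 0.4712,  0.4617, -0.0005])), (0.22, array([0.4062, 0.1956, 0.0001]))]
top tape_measure [(0.97, array([ 0.4532, -0.4855,  0.0027])), (0.59, array([ 0.3841,  0.0066, -0.0004]))]
scene slide_rig [(0.8, array([ 0.541 ,  0.0879, -0.0016]))]
scene handwheel [(0.82, array([ 0.4683, -0.0059,  0.0583]))]
scene crank_grip [(0.57, array([ 0.5188, -0.0284,  0.0973]))]
scene thumbscrew [(0.54, array([0.5619, 0.1553, 0.0764]))]
scene screw_grip []
scene spare_screw [(0.58, array([0.4098, 0.194 , 0.0008]))]
scene spare_blade [(0.65, array([0.3878, 0.0085, 0.0007]))]
scene spare_nut []
scene oil_bottle [(0.58, array([0.7073, 0.2524, 0.0036]))]
scene screw_jar [(0.89, array([ 0.4664,  0.4614, -0.003 ]))]
scene tape_measure [(0.66, array([ 0.4563, -0.4809, -0.0039]))]
```

```bash
python3 -c "
import cv2,numpy as np
a=cv2.imread('pics/top1.png');b=cv2.imread('pics/scene1.png')
cv2.imwrite('pics/both1.png',cv2.resize(np.vstack([a,b]),(400,600)) )"
```

```text
(no output)
```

View pics/top1.png

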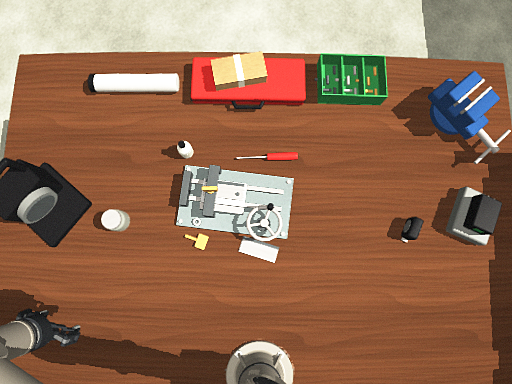

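View pics/scene1.png

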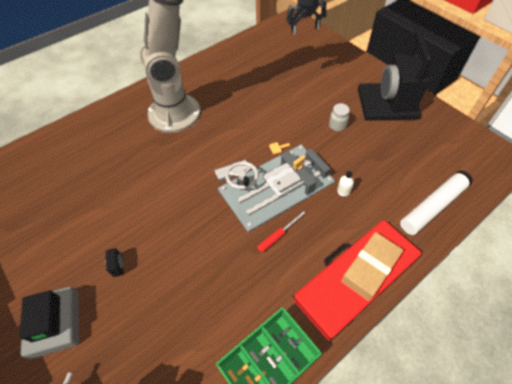

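Top view: the rig is centred near (235,203), wheel (265,222), knob (270,207), thumbscrew (209,188). The scene view agrees. Next I move over the rig for a wrist view.

>>> {"op": "carry_out", "data": {
  "increments": [
    [[-0.056, -0.003, -0.01], [0, 0, 6], 1],
    [[-0.056, -0.003, -0.01], [0, 0, 6], 1],
    [[-0.056, -0.003, -0.01], [0, 0, 6], 1],
    [[-0.056, -0.003, -0.01], [0, 0, 6], 1],
    [[-0.056, -0.003, -0.01], [0, 0, 6], 1]
  ]
}}

```text
clock: 1.82
tcp_pos: [0.4193, 0.3536, 0.2946]
ee_rot: [-1.343, -2.836, -0.0]
wrist_force: [0.3, -0.6, 0.7]
grip_width: 0.0856
```

>>> {"op": "carry_out", "data": {
  "increments": [
    [[-0.056, -0.003, -0.01], [0, 0, 6], 1],
    [[-0.056, -0.003, -0.01], [0, 0, 6], 1],
    [[-0.056, -0.003, -0.01], [0, 0, 6], 1],
    [[-0.056, -0.003, -0.01], [0, 0, 6], 1],
    [[-0.056, -0.003, -0.01], [0, 0, 6], 1]
  ]
}}

```text
clock: 2.45
tcp_pos: [0.5362, 0.0924, 0.3451]
ee_rot: [-2.052, -2.376, -0.002]
wrist_force: [1.2, -0.3, -0.2]
grip_width: 0.0855
```

```bash
python3 - <<'E'
from h import *
s=robot.state(); print(s['joints']); print(camera_model('wrist')['pose'])
p,d=snap('wrist','w1.png'); np.save('w1d.npy',d)
for t in ['slide_rig','handwheel','crank_grip','thumbscrew','screw_grip','spare_nut']:
    print(t,[(round(o['conf'],2),np.array(o['position'])) for o in spotter.place_of('wrist',t)[:2]])
m=camera_model('wrist')
for t in ['crank_grip','thumbscrew','slide_rig']:
    r=spotter.regions_of('wrist',t)
    if not r: print(t,'none');continue
    r=r[0]['region']; v,u=np.nonzero(r&(d>0)); P=world('wrist',u,v,d[v,u],m)
    np.save('P_'+t+'.npy',P); print(t,len(P),np.percentile(P[:,2],[1,50,99]))
    if t=='thumbscrew':
        Q=P[P[:,2]>.112]; print(len(Q),cv2.minAreaRect((Q[:,:2]*1000).astype(np.float32)))
    if t=='crank_grip':
        Q=P[P[:,2]>.114]; print(len(Q),cv2.minAreaRect((Q[:,:2]*1000).astype(np.float32)))
    if t=='slide_rig':
        Q=P[abs(P[:,2]-.014)<.005]; print(len(Q),cv2.minAreaRect((Q[:,:2]*1000).astype(np.float32)))
E
```

```text
[-0.5537  0.2825  0.4791  1.3389 -0.1314  1.5514  0.0575]
[[ 0.9895  0.1369  0.0458  0.5245]
 [ 0.1444 -0.9374 -0.3169  0.1736]
 [-0.0004  0.3202 -0.9474  0.4736]
 [ 0.      0.      0.      1.    ]]
slide_rig [(0.79, array([ 0.545 ,  0.0838, -0.0027]))]
handwheel [(0.89, array([ 0.468 , -0.0013,  0.0612]))]
crank_grip [(0.71, array([ 0.5133, -0.0245,  0.1007]))]
thumbscrew [(0.81, array([0.5633, 0.1561, 0.078 ])), (0.72, array([ 0.5132, -0.025 ,  0.1013]))]
screw_grip [(0.55, array([0.5681, 0.1623, 0.105 ]))]
spare_nut [(0.84, array([0.4721, 0.2093, 0.0148]))]
crank_grip 2695 [0.0645 0.0763 0.1193]
144 ((513.78857421875, -18.749698638916016), (17.191200256347656, 15.267809867858887), 55.56601333618164)
thumbscrew 641 [0.0826 0.1172 0.1198]
479 ((564.600341796875, 161.46603393554688), (12.23611831665039, 46.24124526977539), 2.430783987045288)
slide_rig 677 [0.0471 0.1171 0.1198]
0 ((0.0, 0.0), (0.0, 0.0), 0.0)
```

View pics/w1.png

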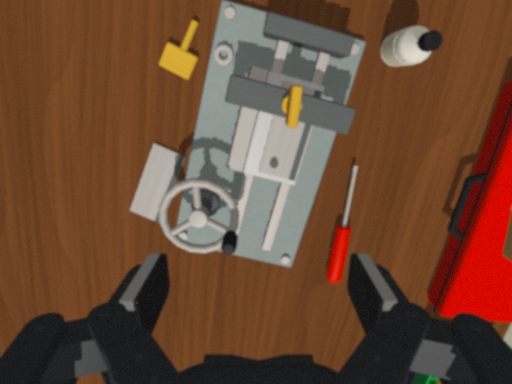

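The wrist view shows the wheel hub at (198,218), knob (229,242), wing (294,105) standing roughly along world y, nut (223,55), and the carriage short of the stop. I'll fit the rig geometry from depth next.

```bash
python3 - <<'E'
from h import *
d=np.load('w1d.npy'); v,u=np.mgrid[0:384,0:512]
P=world('wrist',u.ravel(),v.ravel(),d.ravel()).reshape(384,512,3); np.save('w1P.npy',P)
def comp(lo,hi,seed,r=.25):
    m=((P[...,2]>lo)&(P[...,2]<hi)&(d>0)&(np.hypot(P[...,0]-seed[0],P[...,1]-seed[1])<r)).astype(np.uint8)
    return m
def rect(m,n):
    c,l,s,_=cv2.connectedComponentsWithStats(m); k=1+np.argmax(s[1:,4]); 
    Q=P[l==k]; print(n,len(Q),np.median(Q[:,2]),cv2.minAreaRect((Q[:,:2]*1000).astype(np.float32)));return Q
rect(comp(.009,.2,(.54,.085),.24),'base+all')
B=P[comp(.010,.018,(.54,.085),.22)>0]; print('base',len(B),cv2.minAreaRect((B[:,:2]*1000).astype(np.float32)))
rect(comp(.070,.082,(.56,.157),.11),'bridge')
rect(comp(.112,.124,(.564,.16),.05),'wing')
W=P[comp(.070,.082,(.468,-.002),.07)>0]; 
r=np.hypot(*(W[:,:2]-[.468,-.002]).T); W=W[r>.035]
A=np.c_[2*W[:,:2],np.ones(len(W))]; x=np.linalg.lstsq(A,(W[:,:2]**2).sum(1),rcond=None)[0]; print('wheel',x[:2],np.sqrt(x[2]+x[0]**2+x[1]**2),np.median(W[:,2]))
K=P[comp(.114,.126,(.513,-.024),.03)>0]; print('knob',len(K),K.mean(0),cv2.minEnclosingCircle((K[:,:2]*1000).astype(np.float32)))
T=P[comp(.055,.065,(.6,.23),.15)>0]; print('stop',len(T),cv2.minAreaRect((T[:,:2]*1000).astype(np.float32)))
E
```

```text
base+all 34124 0.017705726725315674 ((531.0432739257812, 89.81183624267578), (359.8454284667969, 216.46578979492188), 83.73579406738281)
base 18303 ((543.5543212890625, 88.6418685913086), (317.5270080566406, 377.03668212890625), 0.7277323603630066)
bridge 1723 0.07509787285752195 ((523.6340942382812, 165.19744873046875), (34.63638687133789, 76.18805694580078), 83.60760498046875)
wing 484 0.11774105965345902 ((564.7869873046875, 160.74868774414062), (12.235583305358887, 46.476219177246094), 2.404953718185425)
wheel [ 0.468  -0.0024] 0.04882256719571942 0.07603877978160778
knob 166 [ 0.515  -0.0194  0.118 ] ((514.8341064453125, -21.079042434692383), 9.816561698913574)
stop 2133 ((614.6387939453125, 247.68548583984375), (192.94921875, 41.83920669555664), 4.181241512298584)
```

>>> {"op": "carry_out", "data": {
  "increments": [
    [[-0.027, -0.009, 0.045], [0, 0, 0], 1],
    [[-0.027, -0.009, 0.045], [0, 0, 0], 1],
    [[-0.027, -0.009, 0.045], [0, 0, 0], 1],
    [[-0.027, -0.009, 0.045], [0, 0, 0], 1],
    [[0, 0, 0], [0, 0, 0], 1]
  ]
}}

```text
clock: 3.58
tcp_pos: [0.5168, -0.0124, 0.1592]
ee_rot: [-2.029, -2.395, -0.006]
wrist_force: [0.3, -0.1, 0.5]
grip_width: 0.0853
```

```bash
cat >> h.py <<'E'
def inc(target):
    s=robot.state(); M=R.from_rotvec(s['ee_rot']).as_matrix()
    print('tcp',np.array(s['tcp_pos']),'yaw_y',np.degrees(np.arctan2(M[1,1],M[0,1])),'F',np.array(s['wrist_force']),'T',np.array(s['ft_torque']),'q7',s['joints'][6],'grip',s['grip_width'])
    print('inc',M.T@(np.array(target)-s['tcp_pos'])); return M
E
python3 - <<'E'
from h import *
M=inc([.515,-.0205,.100]); print(M)
p,d=snap('wrist','w2.png')
print([(o['conf'],o['position']) for o in spotter.place_of('wrist','crank_grip')])
v,u=np.mgrid[0:384,0:512]; P=world('wrist',u.ravel(),v.ravel(),d.ravel())
K=P[(abs(P[:,2]-.12)<.005)&(np.hypot(P[:,0]-.515,P[:,1]+.02)<.025)]; print(len(K))
if len(K)>20: print(K.mean(0),cv2.minEnclosingCircle((K[:,:2]*1000).astype(np.float32)))
E
```

```text
tcp [ 0.5168 -0.0124  0.1592] yaw_y 9.447543700419718 F [ 0.3356 -0.0729  0.4761] T [ 0.0489  0.0319 -0.024 ] q7 0.3240752831937617 grip 0.08533495161813588
inc [-0.008  -0.0032  0.0591]
[[-0.1641  0.9864  0.0008]
 [ 0.9864  0.1641  0.0046]
 [ 0.0044  0.0016 -1.    ]]
[(0.8, [0.5159, -0.0224, 0.1005]), (0.2, [0.6885, -0.0203, 0.0027])]
806
[ 0.5195 -0.0189  0.1218] ((519.8724365234375, -20.91738510131836), 10.029461860656738)
```

>>> {"op": "carry_out", "data": {
  "increments": [
    [[-0.009, -0.001, 0.0], [0, 0, 0], 1],
    [[0, 0, 0.03], [0, 0, 0], 1],
    [[0, 0, 0.029], [0, 0, 0], 1],
    [[0, 0, 0], [0, 0, 0], 0.6],
    [[0, 0, 0], [0, 0, 0], 0.2]
  ]
}}

```text
clock: 4.3
tcp_pos: [0.5302, -0.0142, 0.1121]
ee_rot: [2.004, 2.402, 0.037]
wrist_force: [-9.2, -1.2, 5.6]
grip_width: 0.0518
```

>>> {"op": "carry_out", "data": {
  "increments": [
    [[0, 0, 0], [0, 0, 0], 0],
    [[0, 0, 0], [0, 0, 0], 0],
    [[0, 0, 0], [0, 0, 0], 0]
  ]
}}

```text
clock: 4.68
tcp_pos: [0.5196, -0.0154, 0.1136]
ee_rot: [-2.01, -2.409, -0.016]
wrist_force: [4.6, -0.3, -13.4]
grip_width: 0.0174
```

```bash
python3 - <<'E'
from h import *
inc([.517,-.021,.1])
E
```

```text
tcp [ 0.5196 -0.0154  0.1136] yaw_y 10.318119057384758 F [  4.5687  -0.292  -13.4178] T [-0.1272 -1.1177 -0.0687] q7 0.3814837219023061 grip 0.017442305430487855
inc [-0.0052 -0.0036  0.0135]
```

```bash
python3 - <<'E'
from h import *
p,d=snap('wrist','w3.png'); 
E
```

```text
(no output)
```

View pics/w3.png

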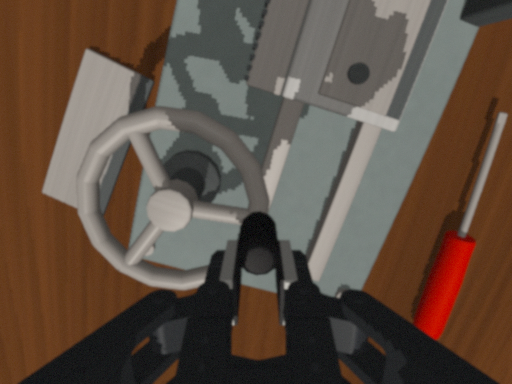

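The knob (about (259,250)) is held only by its upper end. I'll reopen, correct, descend and re-grip.

>>> {"op": "carry_out", "data": {
  "increments": [
    [[0, 0, 0], [0, 0, 0], 0.6],
    [[0, 0, 0], [0, 0, 0], 0.6],
    [[0, 0, 0], [0, 0, 0], 0.6]
  ]
}}

```text
clock: 5.1
tcp_pos: [0.5237, -0.015, 0.1169]
ee_rot: [2.01, 2.412, 0.025]
wrist_force: [0.3, -1.9, -0.4]
grip_width: 0.0512
```

```bash
python3 - <<'E'
from h import *
M=inc([.517,-.021,.1]);print(M)
p,d=snap('wrist')
print([(o['conf'],o['position']) for o in spotter.place_of('wrist','crank_grip')])
v,u=np.mgrid[0:384,0:512]; P=world('wrist',u.ravel(),v.ravel(),d.ravel())
K=P[(abs(P[:,2]-.12)<.005)&(np.hypot(P[:,0]-.515,P[:,1]+.02)<.018)]; print(len(K))
if len(K)>20: print(K.mean(0),cv2.minEnclosingCircle((K[:,:2]*1000).astype(np.float32)))
inc([.517,-.021,.1])
E
```

```text
tcp [ 0.5237 -0.015   0.1169] yaw_y 10.38292228627243 F [ 0.3011 -1.8663 -0.4073] T [-0.0349 -0.0463 -0.0123] q7 0.3813526246101671 grip 0.05122076565671763
inc [-0.0048 -0.0079  0.0168]
[[-0.1803  0.9835  0.0117]
 [ 0.9836  0.1802  0.0111]
 [ 0.0089  0.0135 -0.9999]]
[(0.87, [0.5159, -0.0062, 0.1012])]
861
[ 0.5145 -0.0098  0.1192] ((512.9274291992188, -17.924283981323242), 17.606985092163086)
tcp [ 0.5234 -0.0151  0.1167] yaw_y 10.376960101333532 F [ 0.2859 -1.0773 -0.2469] T [-0.0674  0.0352  0.0063] q7 0.38134671088795763 grip 0.051164472535647404
inc [-0.0048 -0.0076  0.0165]
```

```bash
python3 - <<'E'
from h import *
p,d=snap('wrist','w4.png')
v,u=np.mgrid[0:384,0:512]; P=world('wrist',u.ravel(),v.ravel(),d.ravel()).reshape(384,512,3)
m=((P[...,2]>.112)&(P[...,2]<.128)&(np.hypot(P[...,0]-.516,P[...,1]+.01)<.045)).astype(np.uint8)
c,l,s,ce=cv2.connectedComponentsWithStats(m)
for k in range(1,c):
    if s[k,4]>60:
        Q=P[l==k]; print(s[k],ce[k],Q.mean(0),cv2.minEnclosingCircle((Q[:,:2]*1000).astype(np.float32)))
print(proj('wrist',[[.516,-.006,.12],[.517,-.021,.12]]))
inc([.516,-.006,.1])
cv2.imwrite('pics/w4c.png',p[150:384,100:420,::-1])
E
```

```text
[ 229  229   43   42 1365] [250.3377 249.789 ] [ 0.5175 -0.0043  0.118 ] ((517.9208984375, -6.290077209472656), 9.995569229125977)
[167 245  40  61 774] [191.9302 265.0749] [ 0.4928 -0.0152  0.1205] ((494.48931884765625, -20.63958168029785), 12.20351505279541)
[310 245  39  59 757] [323.3527 264.4148] [ 0.5511 -0.0047  0.1205] ((551.8851928710938, -10.403460502624512), 12.04455852508545)
[[246.2397 254.6879]
 [242.9641 283.1964]]
tcp [ 0.5231 -0.0151  0.1164] yaw_y 10.374542360826272 F [ 0.8567  0.0718 -0.2402] T [-0.0538  0.0528 -0.026 ] q7 0.3813804480385194 grip 0.051367076679180404
inc [ 0.0101 -0.0055  0.0164]
```

View pics/w4c.png

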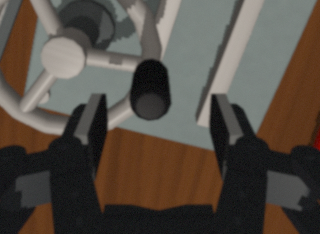

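The knob was nudged to about (0.5177, -0.006); it sits at (152,90) in the crop, between the fingers and toward +tool x.

>>> {"op": "carry_out", "data": {
  "increments": [
    [[0.01, -0.004, 0], [0, 0, 0], 0.6],
    [[0, 0, 0], [0, 0, 0], 0.6],
    [[0, 0, 0.018], [0, 0, 0], 0.6],
    [[0, 0, 0], [0, 0, 0], 0.6]
  ]
}}

```text
clock: 5.75
tcp_pos: [0.517, -0.0042, 0.0984]
ee_rot: [2.009, 2.414, 0.025]
wrist_force: [0.6, 0.3, 0.4]
grip_width: 0.0514
```

```bash
python3 - <<'E'
from h import *
M=inc([.5175,-.006,.1]);print(M)
E
```

```text
tcp [ 0.517  -0.0042  0.0984] yaw_y 10.448747216266328 F [0.5626 0.3323 0.4303] T [-0.0276  0.0791  0.0118] q7 0.3708429107451598 grip 0.05139360743030213
inc [-0.0018  0.0002 -0.0017]
[[-0.1815  0.9833  0.0106]
 [ 0.9834  0.1813  0.0117]
 [ 0.0096  0.0125 -0.9999]]
```

>>> {"op": "carry_out", "data": {
  "increments": [
    [[0, 0, 0], [0, 0, 0], 0],
    [[0, 0, 0], [0, 0, 0], 0],
    [[0, 0, 0], [0, 0, 0], 0],
    [[0, 0, 0], [0, 0, 0], 0]
  ]
}}

```text
clock: 6.25
tcp_pos: [0.5176, -0.0044, 0.0994]
ee_rot: [2.009, 2.413, 0.026]
wrist_force: [0.7, -0.7, -2.3]
grip_width: 0.0183
```

```bash
python3 - <<'E'
from h import *
M=inc([.5175,-.006,.1])
c=np.array([.468,-.0024])
s=robot.state(); a=np.arctan2(*(np.array(s['tcp_pos'])[:2]-c)[::-1]); print(np.degrees(a), np.linalg.norm(np.array(s['tcp_pos'])[:2]-c))
for k in range(9):
    p=lambda t:np.array([.05*np.cos(t),.05*np.sin(t),0])
    print(k,np.degrees(a),M.T@(p(a+np.radians(15))-p(a))); a+=np.radians(15)
E
```

```text
tcp [ 0.5176 -0.0044  0.0994] yaw_y 10.440660581133661 F [ 0.7429 -0.6577 -2.2729] T [-0.0573  0.098  -0.0528] q7 0.3704130331092181 grip 0.018253061578456947
inc [-0.0016 -0.0004 -0.0006]
-2.29639697953297 0.04966939503845136
0 -2.29639697953297 [0.013  0.0012 0.0001]
1 12.70360302046703 [ 0.0129 -0.0022  0.0001]
2 27.70360302046703 [ 0.0119 -0.0055  0.    ]
3 42.70360302046702 [ 0.01   -0.0083 -0.    ]
4 57.70360302046702 [ 0.0075 -0.0107 -0.0001]
5 72.70360302046701 [ 0.0045 -0.0122 -0.0001]
6 87.70360302046701 [ 0.0012 -0.013  -0.0002]
7 102.703603020467 [-0.0022 -0.0129 -0.0002]
8 117.703603020467 [-0.0055 -0.0119 -0.0002]
```

>>> {"op": "carry_out", "data": {
  "increments": [
    [[0.013, 0.001, 0], [0, 0, 0], 0],
    [[0.013, -0.002, 0], [0, 0, 0], 0],
    [[0.012, -0.005, 0], [0, 0, 0], 0]
  ]
}}

```text
clock: 6.62
tcp_pos: [0.506, 0.027, 0.0994]
ee_rot: [2.011, 2.401, 0.02]
wrist_force: [1.4, -3.7, -2.0]
grip_width: 0.0184
```

```bash
cat > arc.py <<'E'
from h import *
import sys
M=inc([.5175,-.006,.1]); step=float(sys.argv[1]); n=int(sys.argv[2])
c=np.array([.468,-.0024]); s=robot.state(); q=np.array(s['tcp_pos'])[:2]; a=np.arctan2(*(q-c)[::-1]); print('ang',np.degrees(a),'r',np.linalg.norm(q-c))
p=lambda t:np.array([.0497*np.cos(t),.0497*np.sin(t),0])+[*c,0]
cur=np.array([*q,.099])
for k in range(n):
    a+=np.radians(step); print(round(np.degrees(a),1),M.T@(p(a)-cur)); cur=p(a); cur[2]=.099
E
python3 arc.py 14 5
```

```text
tcp [0.506  0.027  0.0994] yaw_y 10.101249890735021 F [ 1.3928 -3.6814 -2.0151] T [-0.6871  0.0745 -0.0076] q7 0.2825734951601125 grip 0.01838410149808968
inc [-0.0345  0.0055 -0.0005]
ang 37.70885732189978 r 0.048064303217107335
51.7 [ 0.0107 -0.007   0.0989]
65.7 [ 0.0079 -0.0107  0.0988]
79.7 [ 0.0055 -0.0123  0.0988]
93.7 [ 0.0027 -0.0134  0.0988]
107.7 [-0.0002 -0.0137  0.0988]
```

>>> {"op": "carry_out", "data": {
  "increments": [
    [[0.011, -0.007, 0], [0, 0, 0], 0],
    [[0.009, -0.01, 0], [0, 0, 0], 0],
    [[0.005, -0.012, 0], [0, 0, 0], 0]
  ]
}}

```text
clock: 7.0
tcp_pos: [0.4709, 0.0449, 0.0994]
ee_rot: [2.009, 2.398, 0.014]
wrist_force: [3.4, -5.2, -3.6]
grip_width: 0.0184
```

```bash
python3 arc.py 4 5
```

```text
tcp [0.4709 0.0449 0.0994] yaw_y 10.093914707672074 F [ 3.4392 -5.2422 -3.5731] T [-1.0086 -0.3776 -0.0442] q7 0.2097066506082753 grip 0.018359133694214297
inc [-0.0583  0.0369  0.0002]
ang 86.43643199739627 r 0.047433878672998975
90.4 [ 0.0033 -0.0044  0.0989]
94.4 [ 0.0009 -0.0049  0.0989]
98.4 [ 0.0006 -0.005   0.0989]
102.4 [ 0.0004 -0.005   0.0989]
106.4 [ 0.0001 -0.005   0.0989]
```

>>> {"op": "carry_out", "data": {
  "increments": [
    [[0.001, -0.005, 0], [0, 0, 0], 0],
    [[0.001, -0.005, 0], [0, 0, 0], 0]
  ]
}}

```text
clock: 7.25
tcp_pos: [0.4638, 0.0449, 0.0996]
ee_rot: [2.003, 2.391, 0.024]
wrist_force: [17.0, -3.8, -21.7]
grip_width: 0.0185
```

>>> {"op": "carry_out", "data": {
  "increments": [
    [[0.0, -0.005, 0], [0, 0, 0], 0],
    [[0.0, -0.005, 0], [0, 0, 0], 0]
  ]
}}

```text
clock: 7.5
tcp_pos: [0.4636, 0.0448, 0.0996]
ee_rot: [1.991, 2.378, 0.048]
wrist_force: [16.2, -2.3, -18.2]
grip_width: 0.0182
```

```bash
python3 arc.py 4 2
```

```text
tcp [0.4636 0.0448 0.0996] yaw_y 10.12698900936422 F [ 16.2174  -2.2752 -18.2086] T [-0.2864 -2.0802  0.0071] q7 0.19019581518195042 grip 0.0181897119000196
inc [-0.0594  0.0441  0.0024]
ang 95.37050567010323 r 0.04735844323815618
99.4 [ 0.0036 -0.0081  0.0987]
103.4 [ 0.001  -0.0083  0.0987]
```

The wheel stopped firmly at about 95° (93.7° predicted), with 16 N reaction. Releasing, rising, then checking the gap.

>>> {"op": "carry_out", "data": {
  "increments": [
    [[0, 0, 0], [0, 0, 0], 0],
    [[0, 0, 0], [0, 0, 0], 0.6],
    [[0, 0, 0], [0, 0, 0], 0.6],
    [[0, 0, 0], [0, 0, 0], 0.6]
  ]
}}

```text
clock: 8.0
tcp_pos: [0.463, 0.049, 0.1]
ee_rot: [1.989, 2.383, 0.053]
wrist_force: [1.3, -0.4, 0.9]
grip_width: 0.0512
```

>>> {"op": "carry_out", "data": {
  "increments": [
    [[0, 0, -0.04], [0, 0, 0], 0.6],
    [[0, 0, -0.06], [0, 0, 0], 0.6],
    [[0, 0, -0.06], [0, 0, 0], 1],
    [[0.01, 0.03, -0.05], [0, 0, 0], 1],
    [[0.01, 0.03, -0.03], [0, 0, 0], 1]
  ]
}}

```text
clock: 8.62
tcp_pos: [0.5026, 0.0805, 0.3482]
ee_rot: [1.993, 2.39, 0.051]
wrist_force: [0.5, 0.1, 0.1]
grip_width: 0.0854
```

```bash
python3 - <<'E'
from h import *
M=inc([.5655,.1615,.102]);print(M)
p,d=snap('wrist','w5.png'); m=camera_model('wrist')
for t in ['handwheel','crank_grip','thumbscrew','screw_grip','spare_nut']:
    print(t,[(round(o['conf'],2),np.array(o['position'])) for o in spotter.place_of('wrist',t)[:2]])
v,u=np.mgrid[0:384,0:512]; P=world('wrist',u.ravel(),v.ravel(),d.ravel(),m).reshape(384,512,3)
def comps(lo,hi,c0,r,n):
    k=((P[...,2]>lo)&(P[...,2]<hi)&(np.hypot(P[...,0]-c0[0],P[...,1]-c0[1])<r)).astype(np.uint8)
    c,l,s,_=cv2.connectedComponentsWithStats(k)
    if c<2: print(n,'none');return
    Q=P[l==1+np.argmax(s[1:,4])]; print(n,len(Q),np.median(Q[:,2]),cv2.minAreaRect((Q[:,:2]*1000).astype(np.float32)))
comps(.112,.126,(.4655,.048),.04,'knob'); comps(.112,.126,(.5655,.1615),.04,'wing')
W=P[(P[...,2]>.07)&(P[...,2]<.082)]; r=np.hypot(*(W[:,:2]-[.468,-.002]).T); W=W[(r>.035)&(r<.065)]
x=np.linalg.lstsq(np.c_[2*W[:,:2],np.ones(len(W))],(W[:,:2]**2).sum(1),rcond=None)[0]; print('wheel',len(W),x[:2],np.sqrt(x[2]+x[0]**2+x[1]**2))
E
```

```text
tcp [0.5026 0.0805 0.3482] yaw_y 10.346364413485645 F [0.5346 0.06   0.0733] T [0.0104 0.0296 0.0136] q7 0.06655529704070168 grip 0.08544960899579376
inc [0.0687 0.0657 0.2492]
[[-0.1795  0.9828  0.043 ]
 [ 0.9838  0.1794  0.0064]
 [-0.0014  0.0435 -0.9991]]
handwheel [(0.74, array([ 0.4663, -0.0069,  0.0563]))]
crank_grip [(0.74, array([0.4653, 0.0451, 0.1008]))]
thumbscrew [(0.76, array([0.5668, 0.1598, 0.0769]))]
screw_grip [(0.66, array([0.565 , 0.162 , 0.1027]))]
spare_nut [(0.79, array([0.4721, 0.2059, 0.0159])), (0.15, array([ 0.4145,  0.1924, -0.0032]))]
knob 228 0.12145418136197614 ((472.2294921875, 46.609169006347656), (18.428190231323242, 18.969942092895508), 80.19673156738281)
wing 511 0.12205645242646196 ((573.0328369140625, 161.06947326660156), (12.047873497009277, 46.39988327026367), 2.15535569190979)
wheel 1905 [ 0.4755 -0.0017] 0.048885425478959944
```

View pics/w5.png

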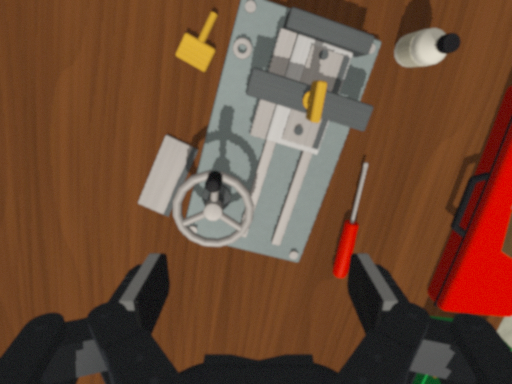

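The carriage now meets the stop block (near (320,48)), and the knob lies at 93.9° from the wheel axis (expected 93.7). On to the thumbscrew at (318,100).

>>> {"op": "carry_out", "data": {
  "increments": [
    [[0, 0, 0], [2.5, 0, 8], 1],
    [[0, 0, 0], [0, 0, 0], 1]
  ]
}}

```text
clock: 9.18
tcp_pos: [0.4975, 0.0778, 0.3406]
ee_rot: [-2.175, -2.253, 0.019]
wrist_force: [-0.0, -0.3, 0.4]
grip_width: 0.0857
```

```bash
python3 - <<'E'
from h import *
M=inc([.5655,.1615,.18]);print(M)
E
```

```text
tcp [0.4975 0.0778 0.3406] yaw_y 2.024314355777747 F [-0.0105 -0.2674  0.3957] T [-0.021  -0.0315 -0.0283] q7 -0.0559822902667309 grip 0.08568119109654307
inc [0.0815 0.0734 0.1594]
[[-0.0353  0.9993 -0.0152]
 [ 0.9994  0.0353 -0.0022]
 [-0.0016 -0.0153 -0.9999]]
```

Also take out the remaining −0.9° tilt.

>>> {"op": "carry_out", "data": {
  "increments": [
    [[0.02, 0.018, 0.039], [-0.4, 0, 0], 1],
    [[0.02, 0.018, 0.04], [-0.4, 0, 0], 1],
    [[0.02, 0.018, 0.04], [0, 0, 0], 1],
    [[0.02, 0.018, 0.04], [0, 0, 0], 1],
    [[0, 0, 0], [0, 0, 0], 1]
  ]
}}

```text
clock: 9.8
tcp_pos: [0.5631, 0.1597, 0.1751]
ee_rot: [-2.172, -2.267, 0.004]
wrist_force: [-0.3, -0.9, -0.6]
grip_width: 0.0854
```

```bash
python3 - <<'E'
from h import *
M=inc([.5655,.1615,.102]);print(M[:,2])
p,d=snap('wrist','w6.png'); m=camera_model('wrist')
for t in ['thumbscrew','screw_grip']:
    print(t,[(round(o['conf'],2),np.array(o['position'])) for o in spotter.place_of('wrist',t)[:2]])
v,u=np.mgrid[0:384,0:512]; P=world('wrist',u.ravel(),v.ravel(),d.ravel(),m).reshape(384,512,3)
k=((P[...,2]>.112)&(P[...,2]<.126)&(np.hypot(P[...,0]-.5655,P[...,1]-.1615)<.04)).astype(np.uint8)
c,l,s,_=cv2.connectedComponentsWithStats(k)
for i in range(1,c):
    if s[i,4]>80: Q=P[l==i]; print(s[i],np.median(Q[:,2]),cv2.minAreaRect((Q[:,:2]*1000).astype(np.float32)))
E
```

```text
tcp [0.5631 0.1597 0.1751] yaw_y 2.454607500321376 F [-0.2652 -0.889  -0.622 ] T [ 0.0165  0.0468 -0.0027] q7 -0.08956825169748531 grip 0.08541710151607985
inc [0.0017 0.0027 0.0731]
[-0.0034 -0.0004 -1.    ]
thumbscrew [(0.75, array([0.5669, 0.1587, 0.0771]))]
screw_grip [(0.84, array([0.5702, 0.16  , 0.1016]))]
[ 255  185   20   69 1264] 0.12086227375184061 ((568.57373046875, 156.79283142089844), (12.012280464172363, 45.50446319580078), 2.1324939727783203)
```

View pics/w6.png

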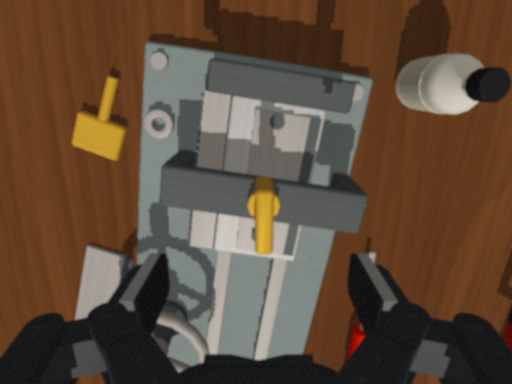

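Wing at (263,215), well between the fingers, and no gap at the stop. Descending.

>>> {"op": "carry_out", "data": {
  "increments": [
    [[0, 0.003, 0.025], [0, 0, 0], 1],
    [[0, 0, 0.025], [0, 0, 0], 0.6],
    [[0, 0, 0.022], [0, 0, 0], 0.6],
    [[0, 0, 0], [0, 0, 0], 0.6]
  ]
}}

```text
clock: 10.45
tcp_pos: [0.5756, 0.1527, 0.119]
ee_rot: [2.174, 2.248, 0.035]
wrist_force: [-0.3, -0.4, -0.1]
grip_width: 0.0512
```

```bash
python3 - <<'E'
from h import *
M=inc([.566,.1605,.102]);print(M[:,2])
p,d=snap('wrist','w7.png')
print([(round(o['conf'],2),np.array(o['position'])) for o in spotter.place_of('wrist','screw_grip')[:2]])
print(proj('wrist',[[.566,.1605,.119],[.566,.1605,.107]]))
E
```

```text
tcp [0.5756 0.1527 0.119 ] yaw_y 1.8963644304257417 F [-0.26   -0.4269 -0.0984] T [ 0.0206 -0.0044  0.0302] q7 -0.056986590311443486 grip 0.05120942134775909
inc [ 0.008  -0.0098  0.0168]
[ 0.0257  0.0059 -0.9997]
[(0.67, array([0.5677, 0.1574, 0.1065]))]
[[233.6    253.8183]
 [234.6072 241.8177]]
```

View pics/w7.png

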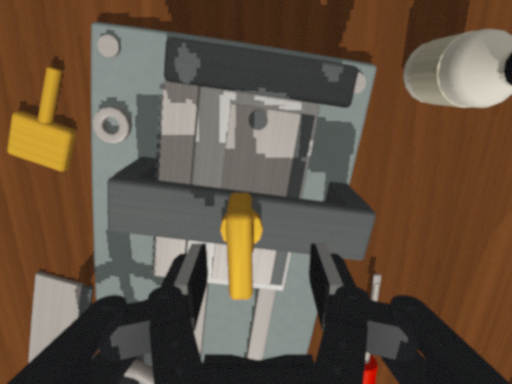

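Descent drifted (TCP +10 mm x, −8 mm y, 1.5° tilt); still above the wing (240,245). Correcting before lowering.

>>> {"op": "carry_out", "data": {
  "increments": [
    [[0.008, -0.008, 0], [1.5, 0, 0], 0.6],
    [[0, 0, 0], [0, 0, 0], 0.6]
  ]
}}

```text
clock: 10.8
tcp_pos: [0.5703, 0.1619, 0.1239]
ee_rot: [-2.183, -2.258, -0.017]
wrist_force: [0.4, 0.7, -1.1]
grip_width: 0.0511
```

```bash
python3 - <<'E'
from h import *
M=inc([.567,.161,.102]);print(M[:,2])
E
```

```text
tcp [0.5703 0.1619 0.1239] yaw_y 1.92127261332222 F [ 0.4271  0.7442 -1.0571] T [-0.0129 -0.0346  0.0337] q7 -0.07117024218288161 grip 0.05107181253488776
inc [-0.001  -0.0034  0.0219]
[ 0.0072  0.0085 -0.9999]
```

>>> {"op": "carry_out", "data": {
  "increments": [
    [[0, -0.003, 0.008], [0.4, 0, 0], 0.6],
    [[0, 0, 0.007], [0, 0, 0], 0.6],
    [[0, 0, 0.007], [0, 0, 0], 0.6],
    [[0, 0, 0], [0, 0, 0], 0.6]
  ]
}}

```text
clock: 11.3
tcp_pos: [0.5669, 0.162, 0.1003]
ee_rot: [-2.179, -2.255, -0.008]
wrist_force: [-0.4, -0.6, 1.0]
grip_width: 0.0509
```

```bash
python3 - <<'E'
from h import *
M=inc([.567,.161,.102]);print(M[:,2])
p,d=snap('wrist','w8.png')
print([(round(o['conf'],2),np.array(o['position'])) for o in spotter.place_of('wrist','screw_grip')[:2]])
v,u=np.mgrid[0:384,0:512]; P=world('wrist',u.ravel(),v.ravel(),d.ravel()).reshape(384,512,3)
k=((P[...,2]>.112)&(P[...,2]<.126)&(np.hypot(P[...,0]-.5655,P[...,1]-.1615)<.05)).astype(np.uint8)
c,l,s,_=cv2.connectedComponentsWithStats(k)
for i in range(1,c):
    if s[i,4]>80: Q=P[l==i]; print(s[i],np.median(Q[:,2]),cv2.minAreaRect((Q[:,:2]*1000).astype(np.float32)))
E
```

```text
tcp [0.5669 0.162  0.1003] yaw_y 1.9506271884307829 F [-0.4235 -0.6455  1.0262] T [-0.0129  0.0158 -0.0288] q7 -0.06117836318973577 grip 0.05089950098896997
inc [-0.0009  0.     -0.0017]
[-0.0006  0.0077 -1.    ]
[(0.74, array([0.5663, 0.1594, 0.1043]))]
[ 243  245   29   98 2609] 0.11923292556544107 ((567.3587646484375, 158.53738403320312), (11.716975212097168, 45.62633514404297), 1.8360646963119507)
[161 262  41  63 829] 0.1189533054474619 ((540.3460693359375, 162.44883728027344), (14.326288223266602, 22.705780029296875), 39.3702507019043)
[315 262  42  64 842] 0.11902079831092587 ((594.7982177734375, 164.3140869140625), (23.050874710083008, 14.292288780212402), 54.446781158447266)
```

>>> {"op": "carry_out", "data": {
  "increments": [
    [[-0.002, 0, -0.001], [0, 0, 0], 0.6],
    [[0, 0, 0], [0, 0, 0], 0.2],
    [[0, 0, 0], [0, 0, 0], 0],
    [[0, 0, 0], [0, 0, 0], 0],
    [[0, 0, 0], [0, 0, 0], 0]
  ]
}}

```text
clock: 12.02
tcp_pos: [0.5667, 0.1598, 0.1031]
ee_rot: [-2.179, -2.254, -0.009]
wrist_force: [0.0, -0.8, -0.6]
grip_width: 0.0113
```

```bash
python3 - <<'E'
from h import *
M=inc([.567,.160,.102]);print(M)
E
```

```text
tcp [0.5667 0.1598 0.1031] yaw_y 1.9515309915661396 F [ 0.017  -0.7972 -0.5628] T [-0.0287 -0.0054  0.0162] q7 -0.05805152450973819 grip 0.011282269473977341
inc [0.0002 0.0003 0.0011]
[[-0.034   0.9994 -0.0008]
 [ 0.9994  0.0341  0.0085]
 [ 0.0085 -0.0005 -1.    ]]
```

>>> {"op": "carry_out", "data": {
  "increments": [
    [[0, 0, 0], [0, 0, 8], 0],
    [[0, 0, 0], [0, 0, 9], 0],
    [[0, 0, 0], [0, 0, 9], 0]
  ]
}}

```text
clock: 12.4
tcp_pos: [0.5675, 0.1596, 0.1031]
ee_rot: [-2.641, -1.689, -0.009]
wrist_force: [-2.0, 0.2, 0.4]
grip_width: 0.0113
```

```bash
python3 - <<'E'
from h import *
M=inc([.567,.160,.102]);print(M)
E
```

```text
tcp [0.5675 0.1596 0.1031] yaw_y -24.80451169146556 F [-2.0281  0.1686  0.4102] T [-0.1353  0.2168  0.0719] q7 -0.47179556525515726 grip 0.011253977095661031
inc [ 0.0001 -0.0007  0.0011]
[[ 0.4195  0.9077  0.0013]
 [ 0.9077 -0.4195  0.0084]
 [ 0.0082 -0.0023 -1.    ]]
```

>>> {"op": "carry_out", "data": {
  "increments": [
    [[0, 0, 0], [0, 0, 9], 0],
    [[0, 0, 0], [0, 0, 9], 0],
    [[0, 0, 0], [0, 0, 9], 0],
    [[0, 0, 0], [0, 0, 9], 0],
    [[0, 0, 0], [0, 0, 9], 0]
  ]
}}

```text
clock: 13.02
tcp_pos: [0.5684, 0.1586, 0.1031]
ee_rot: [-3.095, -0.513, -0.007]
wrist_force: [-2.3, -0.7, 1.1]
grip_width: 0.0112
```

```bash
python3 - <<'E'
from h import *
M=inc([.567,.160,.102]);print(M[:,2])
E
```

```text
tcp [0.5684 0.1586 0.1031] yaw_y -71.17043687683746 F [-2.2573 -0.6888  1.0826] T [-0.2632  0.2455  0.1172] q7 -1.1830309643813304 grip 0.011217787915791297
inc [-0.0009 -0.0018  0.0011]
[ 0.0038  0.0053 -1.    ]
```

Now −71.2°; seat is expected near −96.3°.

>>> {"op": "carry_out", "data": {
  "increments": [
    [[0, 0, 0], [0, 0, 8], 0],
    [[0, 0, 0], [0, 0, 8], 0],
    [[0, 0, 0], [0, 0, 4], 0]
  ]
}}

```text
clock: 13.4
tcp_pos: [0.5685, 0.158, 0.103]
ee_rot: [-3.138, 0.048, -0.007]
wrist_force: [-3.0, 0.1, 2.4]
grip_width: 0.0113
```

>>> {"op": "carry_out", "data": {
  "increments": [
    [[0, 0, 0], [0, 0, 3], 0],
    [[0, 0, 0], [0, 0, 3], 0]
  ]
}}

```text
clock: 13.65
tcp_pos: [0.5685, 0.1579, 0.1031]
ee_rot: [-3.133, 0.213, -0.007]
wrist_force: [-2.7, -0.8, 2.7]
grip_width: 0.011
```

```bash
python3 - <<'E'
from h import *
M=inc([.567,.160,.102]);print(M[:,2])
E
```

```text
tcp [0.5685 0.1579 0.1031] yaw_y -97.7635994573526 F [-2.7487 -0.7634  2.6915] T [-0.2117  0.3385  1.1329] q7 -1.588728327135188 grip 0.011003547666683695
inc [-0.0017 -0.0019  0.0011]
[ 0.0042  0.0009 -1.    ]
```

Torque jumped to 1.13 N·m, so it has likely seated. One more nudge to confirm.

>>> {"op": "carry_out", "data": {
  "increments": [
    [[0, 0, 0], [0, 0, 2], 0],
    [[0, 0, 0], [0, 0, 0], 0]
  ]
}}

```text
clock: 13.9
tcp_pos: [0.5684, 0.1579, 0.1031]
ee_rot: [3.129, -0.254, 0.007]
wrist_force: [-2.8, -1.8, 2.5]
grip_width: 0.0115
```

```bash
python3 - <<'E'
from h import *
M=inc([.567,.160,.102]);print(M[:,2])
E
```

```text
tcp [0.5684 0.1579 0.1031] yaw_y -99.26333923701932 F [-2.8096 -1.7992  2.5362] T [-0.2921  0.3202  1.6978] q7 -1.6141462652472092 grip 0.011527409420754368
inc [-0.0018 -0.0018  0.0011]
[ 0.0042 -0.0025 -1.    ]
```

Seated (1.7 N·m and rising, only compliance). Backing off a quarter turn: target tool yaw ≈ −6.2°.

>>> {"op": "carry_out", "data": {
  "increments": [
    [[0, 0, 0], [0, 0, -8], 0],
    [[0, 0, 0], [0, 0, -9], 0],
    [[0, 0, 0], [0, 0, -9], 0],
    [[0, 0, 0], [0, 0, -9], 0],
    [[0, 0, 0], [0, 0, -9], 0]
  ]
}}

```text
clock: 14.52
tcp_pos: [0.5682, 0.159, 0.103]
ee_rot: [-2.993, -0.945, -0.008]
wrist_force: [-3.1, -1.0, 1.3]
grip_width: 0.0107
```

>>> {"op": "carry_out", "data": {
  "increments": [
    [[0, 0, 0], [0, 0, -9], 0],
    [[0, 0, 0], [0, 0, -9], 0],
    [[0, 0, 0], [0, 0, -9], 0],
    [[0, 0, 0], [0, 0, -8], 0]
  ]
}}

```text
clock: 15.02
tcp_pos: [0.5674, 0.1596, 0.103]
ee_rot: [-2.563, -1.803, -0.013]
wrist_force: [-2.1, 0.2, 1.5]
grip_width: 0.0113
```

```bash
python3 - <<'E'
from h import *
M=inc([.567,.160,.102]);print(M[:,2])
E
```

```text
tcp [0.5674 0.1596 0.103 ] yaw_y -19.752660807051573 F [-2.1496  0.1871  1.5407] T [-0.1503  0.4161 -0.0656] q7 -0.3926900690817546 grip 0.011327080987843342
inc [ 0.0002 -0.0005  0.001 ]
[ 0.0023  0.0116 -0.9999]
```

>>> {"op": "carry_out", "data": {
  "increments": [
    [[0, 0, 0], [0, 0, -7], 0],
    [[0, 0, 0], [0, 0, -5], 0],
    [[0, 0, 0], [0, 0, 0], 0]
  ]
}}

```text
clock: 15.4
tcp_pos: [0.5671, 0.1596, 0.103]
ee_rot: [-2.363, -2.053, -0.018]
wrist_force: [-1.7, -0.3, 1.7]
grip_width: 0.0111
```

```bash
cat > chk.py <<'E'
from h import *
import sys
M=inc([.567,.160,.102])
p,d=snap('wrist',sys.argv[1])
v,u=np.mgrid[0:384,0:512]; P=world('wrist',u.ravel(),v.ravel(),d.ravel()).reshape(384,512,3)
yel=(p[...,0].astype(int)-p[...,2]>60)
k=((P[...,2]>.112)&(P[...,2]<.126)&(np.hypot(P[...,0]-.567,P[...,1]-.16)<.05)&yel).astype(np.uint8)
Q=P[k>0]; print('wing',len(Q),cv2.minAreaRect((Q[:,:2]*1000).astype(np.float32)))
q=Q[:,:2]-Q[:,:2].mean(0); w=np.linalg.svd(q,full_matrices=False)[2][0]; print('wing pca',np.degrees(np.arctan2(w[1],w[0]))%180)
k=((P[...,2]>.068)&(P[...,2]<.082)&(np.hypot(P[...,0]-.567,P[...,1]-.16)<.12)&(P[...,1]>.11)&~yel).astype(np.uint8)
c,l,s,_=cv2.connectedComponentsWithStats(k); Q=P[l==1+np.argmax(s[1:,4])]; r=cv2.minAreaRect((Q[:,:2]*1000).astype(np.float32)); print('bridge',len(Q),r)
q=Q[:,:2]; # far edge of bridge: max y per x bin
xs=np.round(q[:,0]/.003).astype(int); e=np.array([(q[xs==b,0].mean(),np.percentile(q[xs==b,1],97)) for b in np.unique(xs) if (xs==b).sum()>8])
print('bridge far edge deg',np.degrees(np.arctan(np.polyfit(*e.T,1)[0])))
E
python3 chk.py w9.png
```

```text
tcp [0.5671 0.1596 0.103 ] yaw_y -8.029998691821943 F [-1.6752 -0.2615  1.7201] T [-0.2863  0.2511  0.0671] q7 -0.20783980464494684 grip 0.011068146431627578
inc [ 0.0004 -0.0001  0.001 ]
wing 2550 ((566.6473388671875, 158.5061798095703), (46.30219650268555, 12.166293144226074), 81.32444763183594)
wing pca 82.07188646067408
bridge 13562 ((566.7796020507812, 157.97105407714844), (34.81717300415039, 159.51593017578125), 83.49835205078125)
bridge far edge deg -5.500063491393654
```

View pics/w9.png

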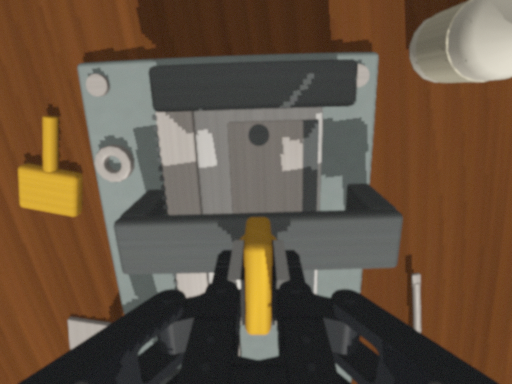

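Wing (258,275) gripped, at 82.0° against a rig y axis at 83.6°; carriage touches the stop, nut in place. Trim 1.6°.

>>> {"op": "carry_out", "data": {
  "increments": [
    [[0, 0, 0], [0, 0, -1.6], 0],
    [[0, 0, 0], [0, 0, 0], 0],
    [[0, 0, 0], [0, 0, 0], 0]
  ]
}}

```text
clock: 15.82
tcp_pos: [0.567, 0.1597, 0.103]
ee_rot: [-2.336, -2.084, -0.018]
wrist_force: [-2.0, 0.0, 2.6]
grip_width: 0.0113
```

```bash
python3 chk.py w10.png
```

```text
tcp [0.567  0.1597 0.103 ] yaw_y -6.526439414624795 F [-2.0201  0.0268  2.6383] T [-0.2606  0.3376  0.0873] q7 -0.184317767211657 grip 0.011317586851737085
inc [ 0.0003 -0.      0.001 ]
wing 2551 ((566.786376953125, 157.829345703125), (46.964412689208984, 11.457965850830078), 83.44549560546875)
wing pca 83.63408081196643
bridge 13591 ((566.8114624023438, 157.99127197265625), (34.879119873046875, 159.232421875), 83.68890380859375)
bridge far edge deg -5.525789241673231
```

```bash
python3 - <<'E'
from h import *
for c in ('scene','top'):
    snap(c,c+'_end.png')
    for t in ['handwheel','crank_grip','spare_screw','spare_blade','oil_bottle','screw_jar','tape_measure']:
        print(c,t,[(round(o['conf'],2),np.array(o['position'])) for o in spotter.place_of(c,t)[:1]])
s=robot.state(); print(s['clock'],s['grip_width'],s['tcp_pos'])
job.job_done()
E
```

```text
scene handwheel [(0.76, array([ 0.4678, -0.0055,  0.0604]))]
scene crank_grip [(0.81, array([0.4667, 0.0396, 0.1004]))]
scene spare_screw [(0.6, array([0.4109, 0.1961, 0.0013]))]
scene spare_blade [(0.79, array([0.3875, 0.0081, 0.0012]))]
scene oil_bottle [(0.73, array([0.7108, 0.2523, 0.0029]))]
scene screw_jar [(0.74, array([ 0.4651,  0.4584, -0.0037]))]
scene tape_measure [(0.76, array([ 0.4587, -0.4819, -0.0025]))]
top handwheel [(0.66, array([ 0.4672, -0.0051,  0.062 ]))]
top crank_grip [(0.84, array([0.4644, 0.0437, 0.1   ]))]
top spare_screw []
top spare_blade [(0.59, array([0.3887, 0.0091, 0.003 ]))]
top oil_bottle [(0.44, array([ 0.6991,  0.2471, -0.001 ]))]
top screw_jar [(0.66, array([ 0.4712,  0.4607, -0.0009]))]
top tape_measure [(0.76, array([ 0.4554, -0.4844,  0.0022]))]
16.675 0.010971534023859465 [0.567  0.1596 0.1031]
the job is handed in; nothing more can be done
```

The honing slide is set up and handed in at 16.7 s of the 56 s allowed, with the gripper still holding the thumbscrew.

- **Handwheel:** I wound it counterclockwise by the crank until it stopped firmly, with about 16 N at the knob. The last wrist views show the carriage against the stop. After I let go, the crank sat at 93.9°, against 93.7° expected at the stop.
- **Thumbscrew:** I turned it clockwise until it seated; the torque rose from about 0.1 to 1.7 N·m. I then backed it off a quarter turn. The wing measured 83.6° and the rig's y axis 83.7°, so the quarter turn is within about a degree.
- **Bystanders:** The spare screw, spare blade, oil bottle, jar and tape measure were found within about 5 mm of their starting places, which is the spotter's accuracy. The nut looked unmoved in the last wrist view I looked at. I did not measure the screwdriver.

**What failed or disagreed:**
- My first crank grip caught only the top of the knob and pushed it about 15 mm along its arc in the winding direction. I re-gripped it lower before winding.
- The first descent onto the thumbscrew drifted about 1 cm, and I corrected it before closing the fingers.
- At the end the top view did not report the spare screw; the scene view did.
- A rough line fit to the bridge's far edge gave -5.5°, against -6.3° from the rectangle fits. I used the rectangle fits.

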